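# Lock the label roll with the two-pin spanner

### The job

Lock the new label roll on its reel stand: take the larger of the two pin spanners by its upright handle, lower both its pins fully into the two holes of the lock ring on top of the roll, and only then turn the ring clockwise (seen from above) with the spanner as far as it goes. Leave the spanner standing in the ring and let go; leave the smaller spanner on its rest.

Things in the scene. Friction and masses are not known exactly. Their poses are not given: they have to be found in the camera images.
- spanner: Larger pin spanner (sizes in mm): level dark steel bar 104 x 24 x 10, two pins below (8 dia., 16 long, at x = +-32), upright black handle on top (40 along x, 16 thick along y, top at z 72; grip it across y at z 45). Origin: centre of bar's underside; x along bar, z up. 300 g. Starts bar 24 above the table on a white rest at right; lift 20 straight up to clear. Spanners may swap rests.
- small_spanner: Smaller pin spanner, which does not fit: same shape, handle and frame, but its bar is only 56 mm long and its pins 32 mm apart. It starts on a similar white rest near the other; either may be the nearer.
- ring_top (a point): Centre of the top face (104 mm up; all in mm) of the aluminium lock ring (124 dia., 18 thick) on a black flange on a fixed label roll (180 dia.). Two curved holes through it lie opposite on this frame's x axis: radius 21 to 43, 22 degrees to either side of x; a centred pin has 7 of play. z up; x turns with the ring. Fully in, the bar lies on this face. The round centre opening is no pin hole.
- lock_ring (a joint): Angle of the lock ring in rad, growing as it turns clockwise seen from above; starts at 0 to 0.3 (loose), ends at a firm stop at 1.10 (locked). It turns stiffly (about 0.25 N m) and stays where it is left. The spanner turns about 0.2 rad from the middle of the holes before the ring follows.
Things that resemble listed ones, but are neither listed nor needed, are in the scene too. What is shaped like the spanner but pink is not meant.

How it is judged:
By the outcome, as a careful person would: the job done as asked, in the order asked, and still so for the second after the job is handed in, with the robot touching nothing.
It also fails if it takes over 45 s, if anything falls off the work surface, if the arm or the gripper's body presses on something with over 40 N, if the wrist force passes 120 N, or if a joint passes its speed limit or range.

### The arm

A 7-joint arm with a two-finger parallel gripper is mounted at the origin on the work surface. World frame = base frame: x ahead of the robot, y to its left, z up, the work surface at z = 0. Lengths are in m, angles in rad, forces in N, time in s.
With the tool pointing down it reaches from about 0.4 to 0.85 m from the base axis. Payload 10.4 kg.
Tool frame: the origin (TCP) lies at the very end of the fingers, on their centre line; the grasp point (between the pads) lies 19 mm behind it (r.hold_point_z is the x of the grasp point in the tool frame, in m); x points along the fingers, z is the direction in which the jaws open and shut, and the axes are right-handed (so a half turn about x gives the same grasp; the last joint's range is limited). The gripper opens to 87 mm and grips with 3 to 60 N. Pads are 19 mm wide; open, the fingers measure 117 mm over their backs; the gripper's body (75 mm by 190 mm) begins 51 mm behind the grasp point.
Start: joints at [-1.357, 0.332, -0.065, 1.46, 0.022, 1.35, -0.088], TCP at [0.147, 0.608, 0.223] pointing down, gripper open.
Joint ranges: [-2.6, 2.6], [-0.5, 2.12], [-1.47, 1.34], [0.16, 2.42], [-1.27, 4.41], [0.06, 2.06], [-2.6, 2.6]. Speed limits (rad/s): [2.22, 2.22, 2.79, 2.79, 3.14, 3.14, 3.14].

### API

Orientations are given as a unit quaternion [x, y, z, w].
In Python, from workcell import r, vision, job gives the robot as it stands. The module is installed in compiled form; this text tells all that it offers.
- The arm moves only by the shell command python3 -m handwheel 'ROWS' [FORCE]. ROWS is JSON, one flat list of numbers, 5 for each row, row after row: the shift along the tool's x, y, z in cm, then the turn about the tool's x in degrees, then the finger opening in cm, from 0 to 8.7. A call has 1 to 10 rows; each row is the pose to reach, as a shift and turn from the pose commanded when the call began, along the tool's axes at that moment; what a row does not reach only later rows make up. A row lasts 1/8 s, in which the tool goes at most 62.5 mm and 10.7 degrees, less where a joint would pass 70% of its speed; a pose out of reach is approached as far as the arm can. A call with a gripper value outside its range is refused whole. The fingers move at their own pace and stop on an object; FORCE is the grip in N (left out, the last holds). Time passes only in rows, so rows that repeat a pose let the fingers close. It gives the time, the measured TCP pose, the force and the opening at its end, in the units of the state.
- r.get_state(): the state, without advancing time (a new reading comes with each control period).
- vision.capture(name): name is "scene" or "side" or "wrist"; returns the picture (420x560x3 uint8, blue, green, red); there is no depth.
- vision.get_calibration(name): a dict with "fx", "fy", "cx", "cy" (pixels), "dist" ([k1, k2, p1, p2, k3] as OpenCV has them; the pictures are not rectified), "origin" and "orientation" of the camera in the world. Camera axes: x right, y up, looking along -z (the intrinsics and any distortion apply to the point x, -y, -z); pixel columns grow to the right and rows downward; lengths in m; the calibration is good to about 2 mm. A picture is of the moment at which its call begins: read the wrist's pose just before it. get_calibration takes no time and is no camera call; for the wrist camera it gives the pose at the moment of the call.
- job.hand_in(): hands the job in, once; it reports no verdict.
The state is a dict: "clock": time; "joints": joint angles; "dq": joint speeds; "joint_efforts": joint torques, N m; "eef_pos": TCP position; "orientation": TCP orientation; "wrist_force": force on the tool from outside, world axes, zero at the start; "wrist_torque": the same for the moment, N m; "opening": finger opening in m.
Only numpy, scipy, OpenCV 4.12 (cv2) and the standard library are available. Lean on these libraries where they do the work, as an engineer would, in place of code of your own. Each camera call takes 0.05 s, during which the arm holds its last target.

## Working session

There is one attempt and no reset: what is moved stays moved. The work goes in short steps, Python scripts to look and compute and a shell command to move; the robot and the scene stay as the last step left them, time stands still between calls to the robot, and variables do not carry over. Pictures are saved under pics/ and viewed, and the job is handed in when it is done.

```bash
mkdir -p pics; ls; python3 - <<'E'
from workcell import r, vision, job
import cv2
for n in("scene","side","wrist"):
    c=vision.get_calibration(n);print(n,c)
    cv2.imwrite(f"pics/{n}0.png",vision.capture(n))
print(r.get_state(), r.hold_point_z)
E
```

```text
pics
scene {'fx': 403.1637315869013, 'fy': 403.1637315869013, 'cx': 277.0534355437136, 'cy': 211.69062278804938, 'dist': array([-0.10150311,  0.        ,  0.        ,  0.        ,  0.        ]), 'origin': array([ 1.24453153, -0.34228206,  0.70310718]), 'orientation': array([0.34744243, 0.23836331, 0.49981599, 0.75673685])}
side {'fx': 481.3541734392458, 'fy': 481.3541734392458, 'cx': 279.3014300328724, 'cy': 209.09627472466428, 'dist': array([-0.0725045,  0.       ,  0.       ,  0.       ,  0.       ]), 'origin': array([0.09685745, 0.51080029, 0.58162172]), 'orientation': array([-0.15899743,  0.45777825,  0.82179545, -0.29968506])}
wrist {'fx': 299.8221245825081, 'fy': 299.8221245825081, 'cx': 280.7935773063394, 'cy': 206.63958914899655, 'dist': array([-0.05886431,  0.        ,  0.        ,  0.        ,  0.        ]), 'origin': array([0.07660319, 0.62490096, 0.38377557]), 'orientation': array([-0.10535391, -0.0814432 ,  0.61320965,  0.7786151 ])}
{'clock': 0.15, 'joints': array([-1.35660347,  0.33271358, -0.06469065,  1.46072555,  0.02156225,
        1.34989546, -0.08851021]), 'dq': array([-1.13331088e-03, -2.35205647e-03,  1.66660361e-03, -3.44596019e-03,
       -1.85192996e-04,  5.00821478e-05, -1.87719041e-04]), 'joint_efforts': array([ 5.02671028e-04, -6.23634052e+01,  2.46514217e-02, -3.90144503e+01,
       -6.12566038e-02,  3.71949957e-02,  9.79974971e-05]), 'eef_pos': array([0.14654258, 0.60728623, 0.22195578]), 'orientation': array([-0.43766894,  0.55585102,  0.43720419,  0.55527293]), 'wrist_force': array([-0.19255577,  0.80944826, -0.07500537]), 'wrist_torque': array([ 0.01266776, -0.00531745, -0.01738833]), 'opening': 0.08701308375758168} -0.0187
```

View pics/scene0.png

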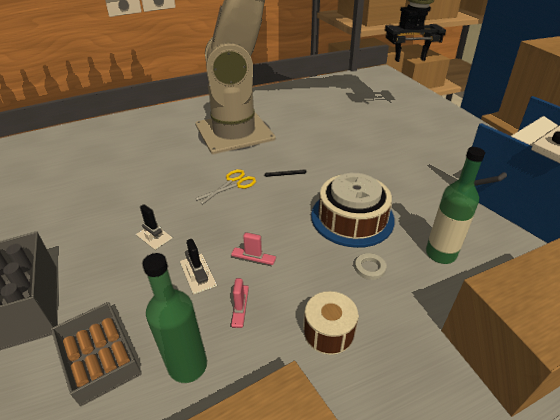

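View pics/side0.png

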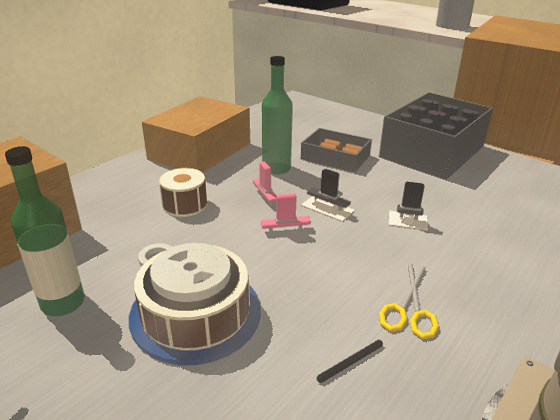

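View pics/wrist0.png

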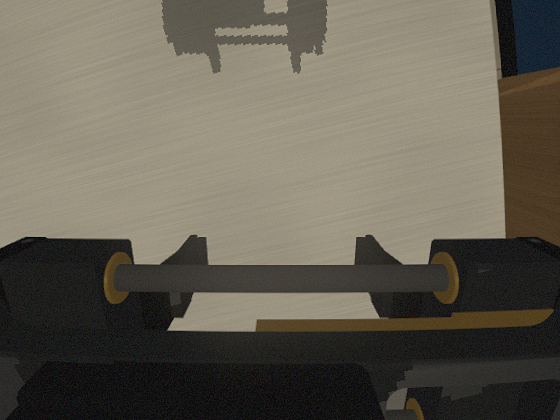

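Two black spanners: scene (150,225)/side (412,205) and scene (196,265)/side (330,190); the two pink ones at scene (253,250) and (240,300) are not meant. The second black one looks longer. I'll enlarge it to confirm.

```bash
python3 - <<'E'
import cv2,numpy as np
a=cv2.imread("pics/scene0.png")[195:305,125:225];b=cv2.imread("pics/side0.png")[155:245,295:440];c=cv2.imread("pics/side0.png")[235:325,125:260];d=cv2.imread("pics/scene0.png")[165:245,305:405]
R=lambda i,w,h:cv2.resize(i,(w,h),interpolation=cv2.INTER_CUBIC)
# sizes: a x4 ->400x440
def pad(i,w,h):
    o=np.zeros((h,w,3),np.uint8);o[:i.shape[0],:i.shape[1]]=i;return o
cv2.imwrite("pics/c1.png",np.hstack([R(a,500,550)]))
cv2.imwrite("pics/c2.png",R(b,725,450))
cv2.imwrite("pics/c3.png",R(c,780,520)); cv2.imwrite("pics/c4.png",R(d,700,560))
E
```

```text
(no output)
```

View pics/c1.png

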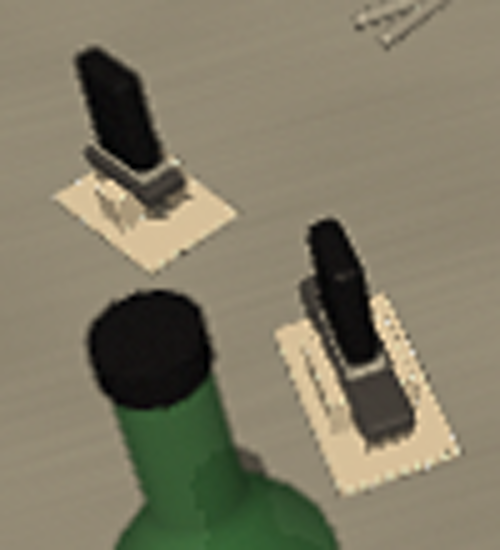

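View pics/c2.png

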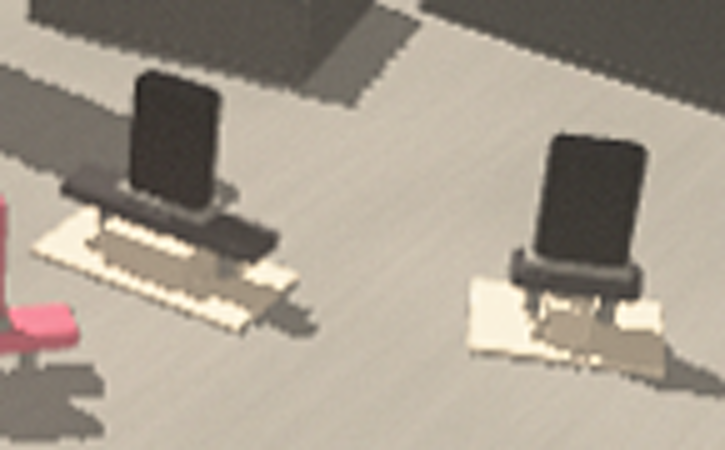

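View pics/c3.png

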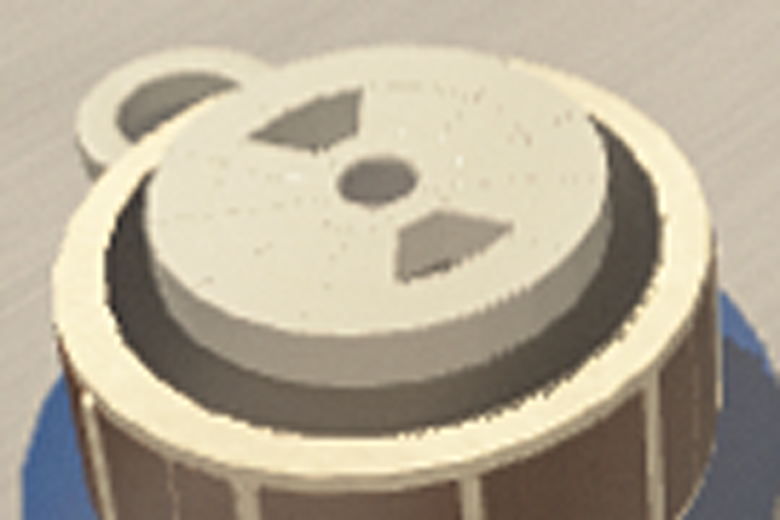

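View pics/c4.png

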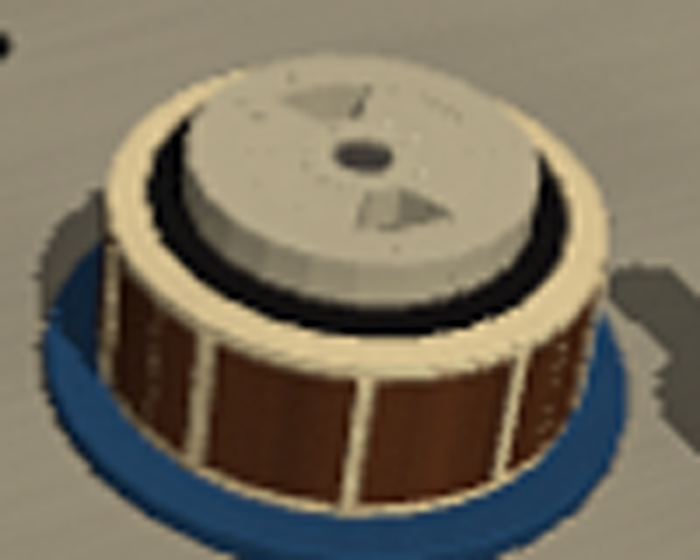

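The enlarged crop shows that the spanner at scene (196,265)/side (330,190) has a bar extending well past its handle, so it is the larger one. The one at scene (150,225) has a bar barely wider than its handle. Next I'll measure poses.

```bash
cat > h.py <<'E'
import numpy as np, cv2
from scipy.spatial.transform import Rotation as R
from scipy.optimize import least_squares, minimize
F=np.diag([1.,-1,-1])
def ext(c):
    Rw=R.from_quat(c['orientation']).as_matrix()@F   # cv cam->world
    return Rw, np.array(c['origin'])
def K(c): return np.array([[c['fx'],0,c['cx']],[0,c['fy'],c['cy']],[0,0,1.]])
def proj(c,P):
    Rw,o=ext(c); Rc=Rw.T
    p,_=cv2.projectPoints(np.asarray(P,float).reshape(-1,3),cv2.Rodrigues(Rc)[0],-Rc@o,K(c),np.array(c['dist']))
    return p.reshape(-1,2)
def onz(c,uv,z):
    Rw,o=ext(c); n=cv2.undistortPoints(np.array(uv,float).reshape(-1,1,2),K(c),np.array(c['dist'])).reshape(-1,2)
    d=np.c_[n,np.ones(len(n))]@Rw.T
    return o+d*((z-o[2])/d[:,2])[:,None]
def box(x,y,z0,z1): return np.array([[a*x,b*y,c] for a in(-.5,.5) for b in(-.5,.5) for c in(z0,z1)])
def parts(L=.104): return [box(L,.024,0,.010),box(.040,.016,.010,.072)]
def pose(P,x,y,z,yaw): return P@R.from_euler('z',yaw).as_matrix().T+[x,y,z]
E
python3 - <<'E'
from workcell import vision
from h import *
C={n:vision.get_calibration(n) for n in("scene","side")}
I={n:cv2.imread(f"pics/{n}0.png") for n in C}
# ring
ce=[onz(C['side'],[[190.2,266.3]],.104)[0],onz(C['scene'],[[356.9,187.1]],.104)[0]];print("centre",ce)
s=lambda p:np.array(p)/5.778+[125,235]
h1=onz(C['side'],s([(250,135),(362,90),(358,133),(320,150)]),.104);h2=onz(C['side'],s([(512,228),(398,282),(400,235),(440,212)]),.104)
print(h1.mean(0),h2.mean(0));d=h2.mean(0)-h1.mean(0);print("side ang",np.degrees(np.arctan2(d[1],d[0])),np.linalg.norm(d))
for h,sg in((h1,-1),(h2,1)):
    q=(h-ce[0])*sg;print(np.degrees(np.arctan2(q[:,1],q[:,0])),np.linalg.norm(q,axis=1))
roi={'scene':(180,235,215,290),'side':(300,165,355,218)}
M={}
for n,(x0,y0,x1,y1) in roi.items():
    g=cv2.cvtColor(I[n],cv2.COLOR_BGR2GRAY);m=np.zeros_like(g);m[y0:y1,x0:x1]=(g[y0:y1,x0:x1]<82);M[n]=m
    cv2.imwrite(f"pics/m_{n}.png",cv2.resize(np.hstack([m[y0:y1,x0:x1]*255,g[y0:y1,x0:x1]]),None,fx=6,fy=6,interpolation=0))
S=4
def cost(p):
    t=0
    for n in C:
        x0,y0,x1,y1=roi[n];m=np.zeros(((y1-y0)*S,(x1-x0)*S),np.uint8)
        for B in parts():
            q=(proj(C[n],pose(B,p[0],p[1],.024,p[2]))-[x0-.5,y0-.5])*S
            cv2.fillConvexPoly(m,cv2.convexHull(np.round(q).astype(np.int32)),1)
        mm=cv2.resize(M[n][y0:y1,x0:x1],None,fx=S,fy=S,interpolation=0)
        t+=1-(m&mm).sum()/max(1,(m|mm).sum())
    return t
p0=onz(C['side'],[[330,172]],.096)[0];print(p0)
best=min((minimize(cost,[p0[0],p0[1],a],method='Nelder-Mead',options=dict(initial_simplex=[[p0[0],p0[1],a],[p0[0]+.01,p0[1],a],[p0[0],p0[1]+.01,a],[p0[0],p0[1],a+.15]])) for a in np.arange(0,np.pi,.4)),key=lambda o:o.fun)
p=best.x;print(p,np.degrees(p[2]),best.fun)
np.save('sp.npy',p)
for n in C:
    x0,y0,x1,y1=roi[n];x0-=15;y0-=15;x1+=15;y1+=15;im=cv2.resize(I[n][y0:y1,x0:x1],None,fx=5,fy=5,interpolation=2)
    for B in parts():
        q=(proj(C[n],pose(B,p[0],p[1],.024,p[2]))-[x0-.5,y0-.5])*5
        cv2.polylines(im,[cv2.convexHull(q.astype(np.int32))],True,(0,255,0),1)
    cv2.imwrite(f"pics/o_{n}.png",im)
E
```

```text
centre [array([0.57710666, 0.14103386, 0.104     ]), array([0.57906969, 0.14321042, 0.104     ])]
[0.60662169 0.13488613 0.104     ] [0.54645254 0.14678999 0.104     ]
side ang 168.809124590872 0.06133537445386654
[-167.14452323  144.15447412  151.70158421 -176.83422499] [0.04302946 0.04211664 0.02261517 0.02209076]
[-166.41500662  145.75634378  152.88331941 -174.41554202] [0.04347266 0.04311833 0.02458331 0.02294403]
[ 0.60109285 -0.28055562  0.096     ]
[ 0.6010412  -0.28262283  3.17796603] 182.08404112462105 0.5635017574597712
```

```bash
python3 - <<'E'
import cv2,numpy as np
ims=[cv2.imread(f"pics/{n}.png") for n in("o_scene","o_side","m_scene","m_side")]
ims=[cv2.resize(i,(400,300)) if k>1 else cv2.resize(i,(400,int(400*i.shape[0]/i.shape[1])))[:300] for k,i in enumerate(ims)]
f=lambda i:np.vstack([i,np.zeros((300-i.shape[0],400,3),np.uint8)])
cv2.imwrite("pics/o1.png",np.vstack([np.hstack([f(ims[0]),f(ims[1])]),np.hstack([f(ims[2]),f(ims[3])])]))
E
```

```text
(no output)
```

View pics/o1.png

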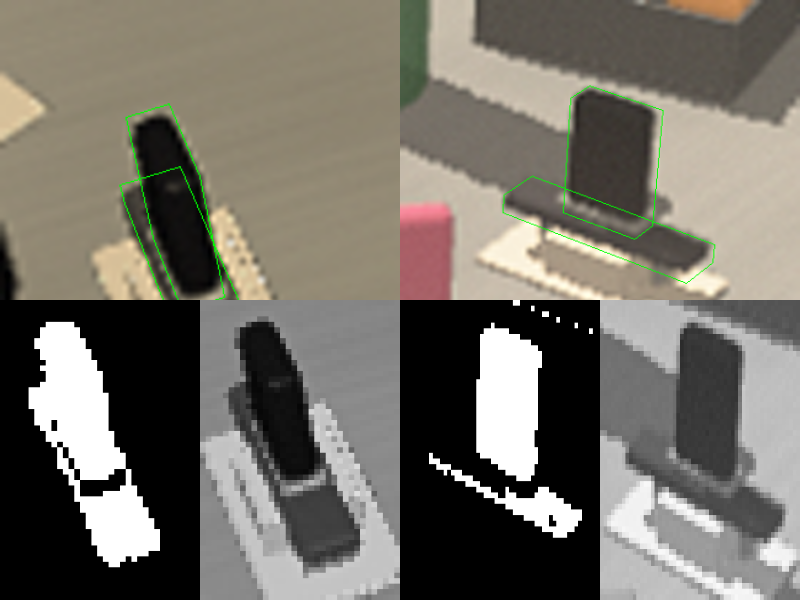

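```bash
python3 - <<'E'
from workcell import vision,r
from h import *
C={n:vision.get_calibration(n) for n in("scene","side")}
for nm,n,uv,z in [("small",'side',(412,205),.034),("pinkA top",'side',(287,197),.072),("pinkB top",'side',(265,166),.072),("bottleR base",'side',(278,168),0),("bottleR base sc",'scene',(185,372),0),("bottleL base side",'side',(60,305),0),("bottleL sc",'scene',(444,256),0),('caddy near corner sc','scene',(58,300),0)]:
    print(nm,onz(C[n],[uv],z)[0].round(3))
# bottle heights
for n,uv in(('side',(278,60)),('scene',(155,262)),('side',(18,155)),('scene',(475,153))):
    print(n,[onz(C[n],[uv],z)[0].round(3) for z in(.2,.25,.3)])
s=r.get_state();T=R.from_quat(s['orientation']).as_matrix();print(T.round(3));print("zyaw",np.degrees(np.arctan2(T[1,2],T[0,2])))
cw=vision.get_calibration('wrist');print("cam in tool",T.T@(cw['origin']-s['eef_pos']), (T.T@R.from_quat(cw['orientation']).as_matrix()).round(2))
E
```

```text
small [ 0.44  -0.372  0.034]
pinkA top [ 0.63  -0.168  0.072]
pinkB top [ 0.758 -0.245  0.072]
bottleR base [ 0.818 -0.365  0.   ]
bottleR base sc [ 0.833 -0.367  0.   ]
bottleL base side [0.772 0.281 0.   ]
bottleL sc [0.788 0.276 0.   ]
caddy near corner sc [ 0.558 -0.595  0.   ]
side [array([ 1.024, -0.609,  0.2  ]), array([ 0.903, -0.463,  0.25 ]), array([ 0.781, -0.316,  0.3  ])]
scene [array([ 0.731, -0.361,  0.2  ]), array([ 0.782, -0.359,  0.25 ]), array([ 0.833, -0.357,  0.3  ])]
side [array([0.967, 0.208, 0.2  ]), array([0.853, 0.248, 0.25 ]), array([0.739, 0.288, 0.3  ])]
scene [array([0.682, 0.4  , 0.2  ]), array([0.738, 0.326, 0.25 ]), array([0.793, 0.252, 0.3  ])]
[[-0.    -0.972  0.235]
 [-0.001  0.235  0.972]
 [-1.    -0.    -0.001]]
zyaw 76.43214356361982
cam in tool [-0.16193328  0.07211989  0.00057143] [[ 0.    0.26 -0.96]
 [-0.    0.96  0.26]
 [ 1.   -0.    0.  ]]
```

```bash
python3 -m handwheel '[0,-5.2,-3.2,0,8.7, 0,-10.4,-6.4,0,8.7, 0,-15.7,-9.7,0,8.7, 0,-21,-13,0,8.7, 0,-26.2,-16.2,0,8.7, 0,-31.5,-19.5,0,8.7, 0,-36.7,-22.7,0,8.7]' && python3 -m handwheel '[0,-3.4,-5.2,0,8.7, 0,-6.8,-10.3,-2,8.7, 0,-10.2,-15.5,-4,8.7, 0,-13.6,-20.7,-6,8.7, 0,-17,-25.8,-8,8.7, 0,-20.5,-31,-10,8.7, 0,-23.9,-36.2,-12,8.7, 0,-27.3,-41.4,-14,8.7, 0,-30.7,-46.5,-15.6,8.7, 0,-34.1,-51.7,-15.6,8.7]' && python3 -m handwheel '[0,0,0,0,8.7,0,0,0,0,8.7]'; python3 - <<'E'
from workcell import r, vision
import cv2
s=r.get_state();print(s['clock'],s['joints'].round(2),s['eef_pos'],s['orientation'],s['wrist_force'])
import pickle;c=vision.get_calibration('wrist');pickle.dump(c,open('w1.pkl','wb'))
cv2.imwrite("pics/w1.png",vision.capture("wrist"))
E
```

```text
clock: 1.02
eef_pos: [0.4512, 0.2991, 0.2226]
orientation: [-0.437, 0.555, 0.437, 0.556]
wrist_force: [0.5, 1.1, 0.4]
opening: 0.0867
clock: 2.28
eef_pos: [0.661, -0.2831, 0.2222]
orientation: [-0.509, 0.491, 0.509, 0.491]
wrist_force: [0.5, 1.0, 1.2]
opening: 0.0869
clock: 2.52
eef_pos: [0.6603, -0.2814, 0.2218]
orientation: [-0.508, 0.491, 0.509, 0.491]
wrist_force: [0.2, 0.4, -0.7]
opening: 0.0865
2.525 [-0.    0.59  0.55  1.19 -0.3   1.44  2.12] [ 0.66027977 -0.28137249  0.22181773] [-0.50836565  0.49109115  0.50916483  0.4910652 ] [ 0.24826526  0.4146417  -0.73204851]
```

View pics/w1.png

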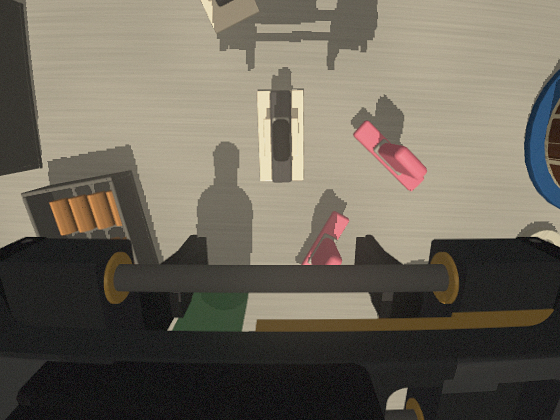

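The wrist view shows the larger spanner on its rest, with the bar from (282,91) to (283,182) and the handle around (282,140). I'll overlay the model to refine.

```bash
python3 - <<'E'
from h import *
import pickle
c=pickle.load(open('w1.pkl','rb'));im=cv2.imread('pics/w1.png');p=np.load('sp.npy')
x0,y0,x1,y1=240,70,325,200;S=4
o=cv2.resize(im[y0:y1,x0:x1],None,fx=S,fy=S,interpolation=2);a=o.copy()
for B in parts():
    for k in(0,1):
        q=(proj(c,pose(B[k::2],p[0],p[1],.024,p[2]))-[x0-.5,y0-.5])*S
        cv2.polylines(o,[cv2.convexHull(q.astype(np.int32))],True,(0,255*k,255),1)
cv2.imwrite('pics/w1o.png',np.hstack([o,a]))
print(onz(c,[[282,91],[283,182]],.034))
E
```

```text
[[ 0.55149711 -0.28356389  0.034     ]
 [ 0.65339427 -0.27869329  0.034     ]]
```

View pics/w1o.png

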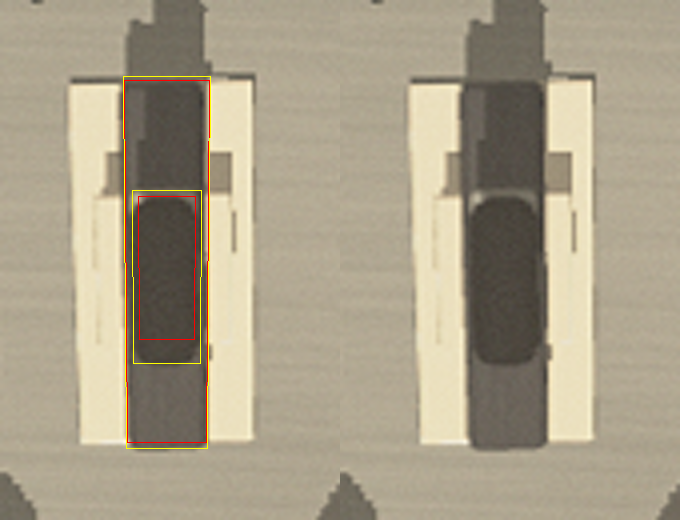

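```bash
cat > go.py <<'E'
import sys
from workcell import r
from h import *
# target tcp xyz and zyaw(deg) -> tool shift cm and turn
t=np.array([float(v) for v in sys.argv[1:5]]);s=r.get_state();T=R.from_quat(s['orientation']).as_matrix()
y=np.degrees(np.arctan2(T[1,2],T[0,2]))
print("shift cm",(T.T@(t[:3]-s['eef_pos'])*100).round(2),"turn",round(-(t[3]-y),2),"yaw",round(y,2),"tilt",T[:,0].round(3),"F",s['wrist_force'].round(1),"op",round(s['opening'],4),s['clock'],"j7",s['joints'].round(2))
E
python3 go.py .602 -.282 .050 92.2
```

```text
shift cm [17.23  5.86  0.03] turn -0.09 yaw 92.11 tilt [-0.     0.001 -1.   ] F [ 0.7 -0.3 -0.1] op 0.0869 2.575 j7 [-0.    0.59  0.55  1.19 -0.3   1.44  2.12]
```

```bash
python3 -m handwheel '[0,3,0,0,8.7, 0,5.9,0,0,8.7, 4,5.9,0,0,8.7, 8,5.9,0,0,8.7, 11,5.9,0,0,8.7, 13.5,5.9,0,0,8.7, 15.5,5.9,0,0,8.7, 16.7,5.9,0,0,8.7, 17.2,5.9,0,0,8.7, 17.2,5.9,0,0,8.7]' && python3 go.py .602 -.282 .050 92.2; python3 - <<'E'
from workcell import r, vision
import cv2
cv2.imwrite("pics/w2.png",vision.capture("side"))
E
```

```text
clock: 3.82
eef_pos: [0.6016, -0.2839, 0.0509]
orientation: [0.509, -0.491, -0.509, -0.491]
wrist_force: [-0.6, 0.6, 1.0]
opening: 0.0872
shift cm [ 0.09 -0.05  0.19] turn -0.16 yaw 92.04 tilt [ 0. -0. -1.] F [-0.6  0.6  1. ] op 0.0872 3.825 j7 [-0.    0.6   0.52  1.55 -0.32  1.08  2.2 ]
```

View pics/w2.png

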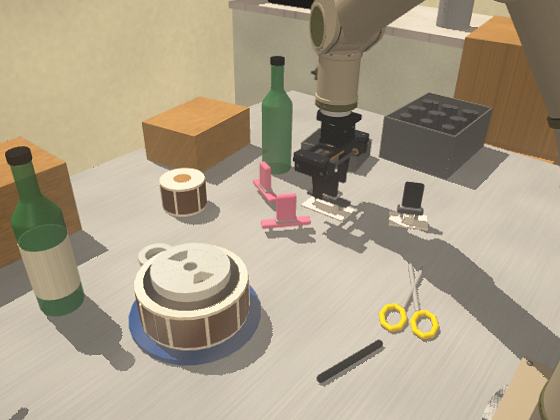

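The gripper straddles the larger spanner's handle at (325,190), and the small spanner at (412,205) is clear. I'll close the fingers.

```bash
python3 -m handwheel '[0,0,0.1,0,6, 0,0,0.1,0,4, 0,0,0.1,0,2.5, 0,0,0.1,0,1, 0,0,0.1,0,1, 0,0,0.1,0,1, 0,0,0.1,0,1]' 50 && python3 go.py .602 -.282 .17 92.2
```

```text
clock: 4.75
eef_pos: [0.6013, -0.2828, 0.0505]
orientation: [-0.509, 0.491, 0.509, 0.491]
wrist_force: [0.1, 0.0, -0.6]
opening: 0.025
shift cm [-11.95  -0.07   0.08] turn -0.17 yaw 92.03 tilt [-0.  0. -1.] F [ 0.1  0.  -0.6] op 0.025 4.75 j7 [-0.    0.6   0.52  1.55 -0.32  1.08  2.2 ]
```

```bash
python3 -m handwheel '[0,0,0,0,1, 0,0,0,0,1,0,0,0,0,1,0,0,0,0,1]' 50 && python3 go.py .602 -.282 .17 92.2
```

```text
clock: 5.25
eef_pos: [0.6013, -0.2829, 0.0505]
orientation: [0.509, -0.491, -0.509, -0.491]
wrist_force: [-0.3, -0.4, 0.0]
opening: 0.0154
shift cm [-11.95  -0.07   0.09] turn -0.17 yaw 92.03 tilt [-0. -0. -1.] F [-0.3 -0.4  0. ] op 0.0154 5.25 j7 [-0.    0.6   0.52  1.55 -0.32  1.08  2.2 ]
```

```bash
python3 -m handwheel '[-1,0,0,0,1, -2,0,0,0,1, -4,0,0,0,1, -8,0,0,0,1, -12,0,0,0,1, -15,0,0,0,1, -15,0,0,0,1]' && python3 go.py .578 .142 .2 78.5;  python3 - <<'E'
from workcell import r, vision
import cv2
cv2.imwrite("pics/w3.png",vision.capture("side"))
E
```

```text
clock: 6.12
eef_pos: [0.6024, -0.2838, 0.2043]
orientation: [0.51, -0.49, -0.507, -0.492]
wrist_force: [-0.6, -0.4, -4.8]
opening: 0.0156
shift cm [ 0.35  0.95 42.64] turn 13.51 yaw 92.01 tilt [ 0.005 -0.002 -1.   ] F [-0.6 -0.4 -4.8] op 0.0156 6.125 j7 [-0.03  0.47  0.57  1.4  -0.25  1.34  2.15]
```

View pics/w3.png

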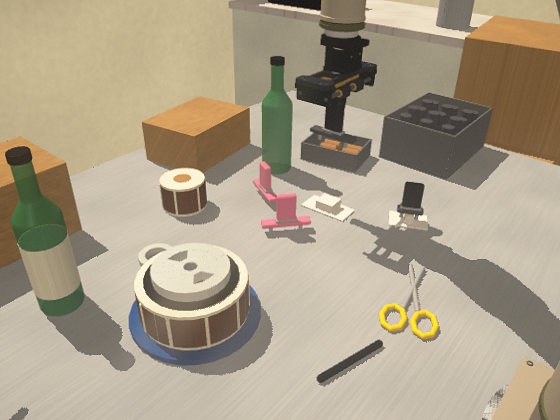

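The larger spanner is lifted, its rest at (328,206) is empty, and the small one at (412,205) is undisturbed. I'll move next to the ring and look from above.

```bash
python3 -m handwheel '[0,-0.8,4.3,1.5,1, 0,-1.5,9,3,1, 0,-2,14,4.5,1, 0,-3,19,6,1, 0,-4,24,7.5,1, 0,-5,29,9,1, 0,-6,34,10.5,1, 0,-6.3,39,12,1, 0,-6.3,42.6,13.5,1, 0,-6.3,42.6,13.5,1]' && python3 -m handwheel '[0,0,0,0,1,0,0,0,0,1]' && python3 go.py .578 .142 .2 78.5;  python3 - <<'E'
from workcell import r, vision
import cv2,pickle
pickle.dump(vision.get_calibration('wrist'),open('w4.pkl','wb'))
cv2.imwrite("pics/w4.png",vision.capture("wrist"))
E
```

```text
clock: 7.42
eef_pos: [0.6476, 0.1499, 0.1984]
orientation: [-0.448, 0.547, 0.45, 0.545]
wrist_force: [-0.6, -0.5, -3.7]
opening: 0.0162
clock: 7.68
eef_pos: [0.6491, 0.1435, 0.2002]
orientation: [-0.447, 0.548, 0.447, 0.548]
wrist_force: [0.6, 0.9, -3.4]
opening: 0.0158
shift cm [ 0.02  6.94 -1.57] turn -0.08 yaw 78.42 tilt [-0.001 -0.001 -1.   ] F [ 0.6  0.9 -3.4] op 0.0158 7.675 j7 [-0.63  0.46  0.48  1.4  -0.21  1.34  1.23]
```

View pics/w4.png

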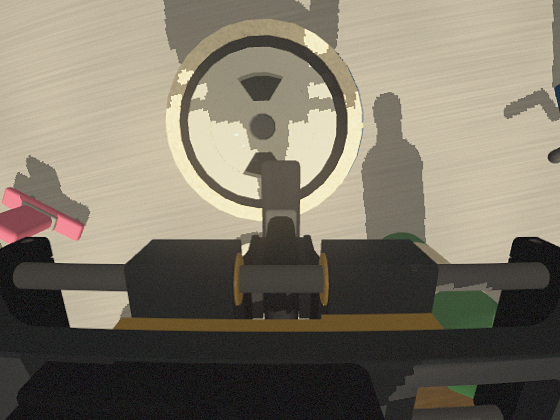

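```bash
cat > ov.py <<'E'
from h import *
import pickle,sys
def ringpts(x,y,yaw):
    t=np.linspace(0,2*np.pi,80);L=[]
    L.append(np.c_[.062*np.cos(t),.062*np.sin(t),0*t])
    a=np.radians(np.linspace(-22,22,12))
    for k in(0,np.pi):
        L.append(np.r_[np.c_[.043*np.cos(a+k),.043*np.sin(a+k),0*a],np.c_[.021*np.cos(a[::-1]+k),.021*np.sin(a[::-1]+k),0*a]])
    return [pose(l,x,y,.104,yaw) for l in L]
def draw(c,im,roi,ring,sp,S,out):
    x0,y0,x1,y1=roi;o=cv2.resize(im[y0:y1,x0:x1],None,fx=S,fy=S,interpolation=2)
    f=lambda P:((proj(c,P)-[x0-.5,y0-.5])*S).astype(np.int32)
    if ring is not None:
        for l in ringpts(*ring): cv2.polylines(o,[f(l)],True,(0,0,255),1)
    if sp is not None:
        for B in parts():
            cv2.polylines(o,[cv2.convexHull(f(pose(B[0::2],*sp)))],True,(0,255,0),1)
        for s in(-1,1):
            t=np.linspace(0,6.28,20);cv2.polylines(o,[f(pose(np.c_[.032*s+.004*np.cos(t),.004*np.sin(t),0*t-.016],*sp))],True,(255,0,0),1)
    cv2.imwrite(out,o)
E
python3 - <<'E'
from ov import *
c=pickle.load(open('w4.pkl','rb'));im=cv2.imread('pics/w4.png')
ce=onz(c,[[262.5,126.5]],.104)[0];print(ce)
draw(c,im,(160,15,370,215),(ce[0],ce[1],np.radians(-11.5)),(.649,.1435,.1755,np.radians(-11.5)),3,'pics/w4o.png')
E
```

```text
[0.57661121 0.142924   0.104     ]
```

View pics/w4o.png

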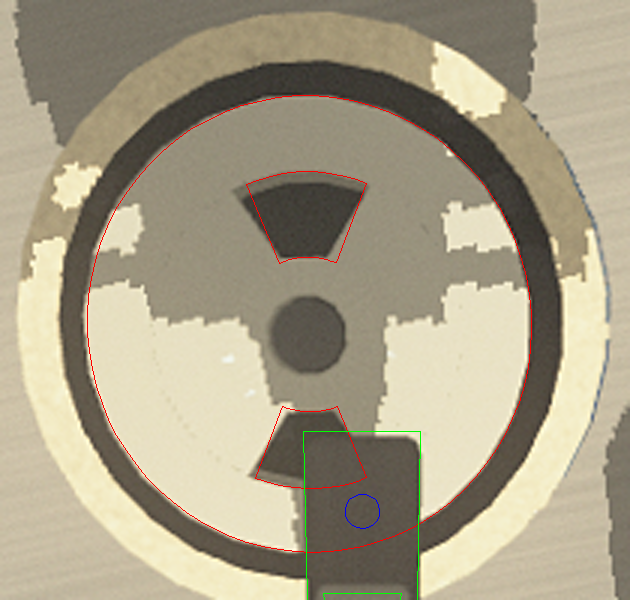

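```bash
python3 go.py .576 .1425 .152 78.5; python3 -m handwheel '[0,3,-0.8,0,1, 0,7,-1.6,0,1, 0,7.05,-1.65,0,1, 2,7.05,-1.65,0,1, 4,7.05,-1.65,0,1, 4.8,7.05,-1.65,0,1,4.8,7.05,-1.65,0,1]' && python3 go.py .576 .1425 .152 78.5;  python3 - <<'E'
from workcell import r, vision
from ov import *
s=r.get_state();p=s['eef_pos'];T=R.from_quat(s['orientation']).as_matrix();yaw=np.arctan2(T[1,2],T[0,2])-np.pi/2
sp=(p[0]+.0008,p[1],p[2]-.0265,yaw)
for n,roi in(('side',(110,180,280,350)),('scene',(295,110,415,250)),('wrist',(160,80,380,250))):
    c=vision.get_calibration(n);im=vision.capture(n)
    draw(c,im,roi,(.577,.1425,np.radians(-11.5)),sp,3 if n=='wrist' else 4,f'pics/w5{n}.png')
E
```

```text
shift cm [ 4.84  7.15 -1.58] turn -0.07 yaw 78.43 tilt [-0. -0. -1.] F [-0.4  0.  -4.7] op 0.0155 7.725 j7 [-0.63  0.46  0.48  1.4  -0.21  1.34  1.23]
clock: 8.6
eef_pos: [0.577, 0.1425, 0.1524]
orientation: [-0.447, 0.548, 0.447, 0.547]
wrist_force: [0.6, 0.6, -3.4]
opening: 0.0156
shift cm [ 0.04  0.1  -0.02] turn -0.01 yaw 78.49 tilt [-0. -0. -1.] F [ 0.6  0.6 -3.4] op 0.0156 8.6 j7 [-0.71  0.33  0.47  1.66 -0.16  1.19  1.18]
```

View pics/w5side.png

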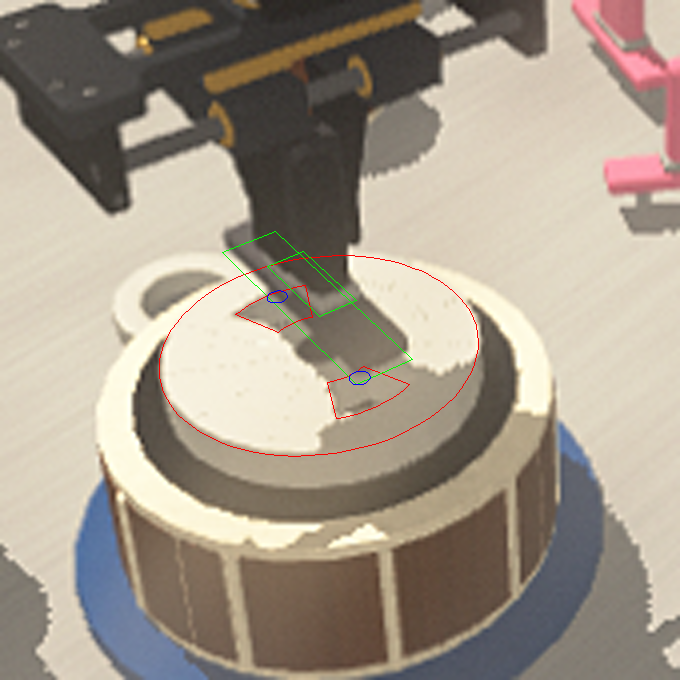

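View pics/w5scene.png

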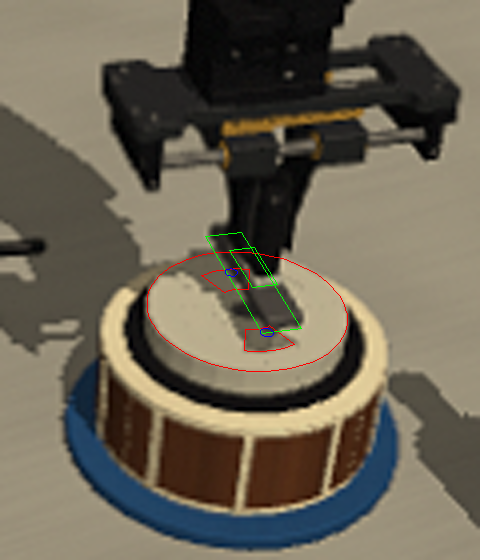

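View pics/w5wrist.png

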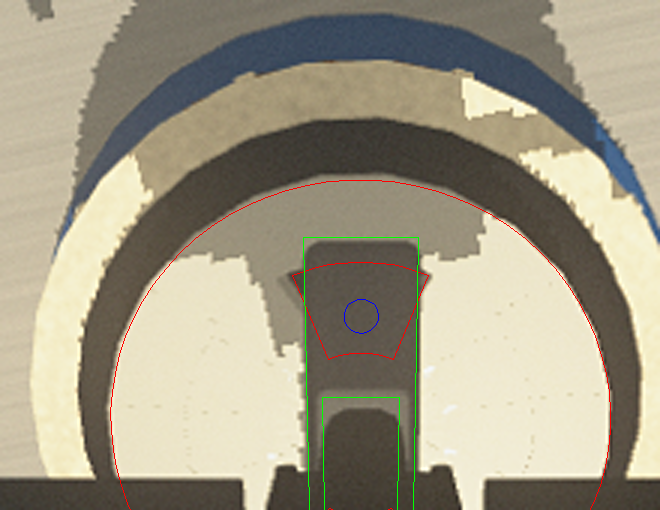

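Pins line up with both holes in all three views. I'll lower the spanner in stages.

```bash
python3 -m handwheel '[0.4,0.05,0,0,1, 0.8,0.05,0,0,1, 1.2,0.05,0,0,1, 1.6,0.05,0,0,1, 1.8,0.05,0,0,1, 1.8,0.05,0,0,1]' && python3 -m handwheel '[0.2,0,0,0,1,0.35,0,0,0,1,0.45,0,0,0,1,0.45,0,0,0,1]' && python3 go.py .576 .1425 .1305 78.5
```

```text
clock: 9.5
eef_pos: [0.5762, 0.143, 0.1344]
orientation: [-0.448, 0.548, 0.448, 0.547]
wrist_force: [-0.3, -0.3, -3.6]
opening: 0.0157
clock: 10.0
eef_pos: [0.5764, 0.1431, 0.1304]
orientation: [-0.447, 0.547, 0.448, 0.548]
wrist_force: [-2.0, -1.1, 1.9]
opening: 0.0154
shift cm [-0.01  0.02 -0.07] turn 0.03 yaw 78.53 tilt [ 0.  0. -1.] F [-2.  -1.1  1.9] op 0.0154 10.0 j7 [-0.7   0.35  0.47  1.68 -0.17  1.15  1.18]
```

```bash
python3 -m handwheel '[0.1,0,0,0,1,0.1,0,0,0,1]' && python3 go.py .576 .1425 .1305 78.5;python3 - <<'E'
from workcell import r, vision
from ov import *
s=r.get_state();p=s['eef_pos'];T=R.from_quat(s['orientation']).as_matrix();yaw=np.arctan2(T[1,2],T[0,2])-np.pi/2
for n,roi in(('side',(110,180,280,350)),):
    c=vision.get_calibration(n);im=vision.capture(n)
    draw(c,im,roi,None,None,4,f'pics/w6{n}.png')
E
```

```text
clock: 10.25
eef_pos: [0.5764, 0.1431, 0.1304]
orientation: [-0.447, 0.547, 0.448, 0.548]
wrist_force: [-6.9, -1.6, 10.7]
opening: 0.0158
shift cm [-0.01  0.03 -0.06] turn 0.03 yaw 78.53 tilt [ 0.     0.001 -1.   ] F [-6.9 -1.6 10.7] op 0.0158 10.25 j7 [-0.7   0.35  0.47  1.69 -0.17  1.15  1.18]
```

View pics/w6side.png

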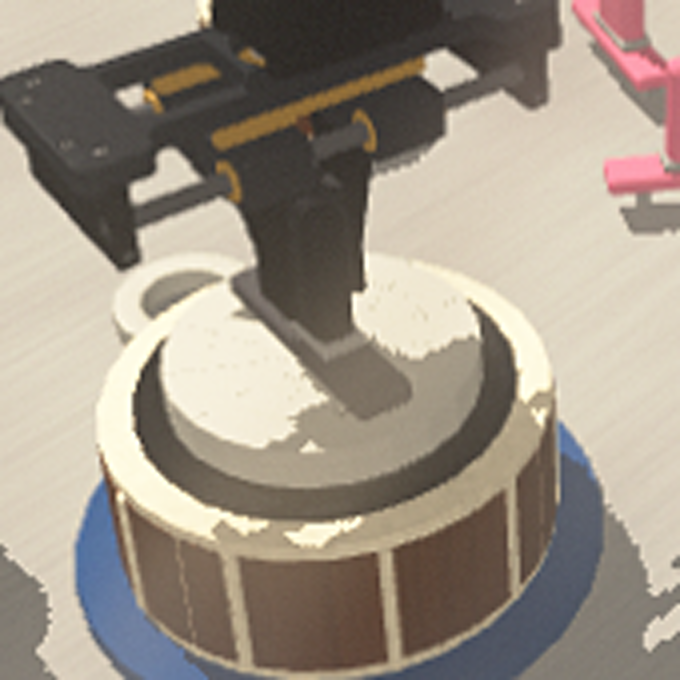

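The bar lies flat on the ring at the expected height (TCP z 0.1304), so the pins are fully in. Now I'll turn clockwise.

```bash
cat > st.py <<'E'
from workcell import r
from h import *
s=r.get_state();T=R.from_quat(s['orientation']).as_matrix()
print("yaw",np.degrees(np.arctan2(T[1,2],T[0,2])).round(2),"F",s['wrist_force'].round(1),"M",s['wrist_torque'].round(2),s['eef_pos'].round(4),"j7",s['joints'][6].round(2),s['clock'])
E
python3 -m handwheel '[-0.1,0,0,0,1, -0.1,0,0,4,1,-0.1,0,0,8,1,-0.1,0,0,12,1,-0.1,0,0,16,1,-0.1,0,0,20,1,-0.1,0,0,20,1]' 60 && python3 st.py
```

```text
clock: 11.18
eef_pos: [0.5765, 0.142, 0.1304]
orientation: [-0.345, 0.617, 0.345, 0.617]
wrist_force: [-2.6, -4.0, 4.5]
opening: 0.016
yaw 58.43 F [-2.6 -4.   4.5] M [-0.88  0.91  0.13] [0.5765 0.142  0.1304] j7 0.85 11.175
```

```bash
python3 -m handwheel '[0,0,0,4,1,0,0,0,8,1,0,0,0,12,1,0,0,0,16,1,0,0,0,20,1,0,0,0,20,1]' 60 && python3 st.py
```

```text
clock: 11.92
eef_pos: [0.5764, 0.1421, 0.1304]
orientation: [-0.233, 0.668, 0.232, 0.668]
wrist_force: [-2.8, -3.7, 4.6]
opening: 0.0157
yaw 38.44 F [-2.8 -3.7  4.6] M [-0.81  0.9   0.07] [0.5764 0.1421 0.1304] j7 0.52 11.925
```

```bash
python3 -m handwheel '[0,0,0,4,1,0,0,0,8,1,0,0,0,12,1,0,0,0,15,1]' 60 && python3 st.py;python3 - <<'E'
from workcell import r, vision
from ov import *
for n,roi in(('side',(110,180,280,350)),):
    c=vision.get_calibration(n);im=vision.capture(n)
    draw(c,im,roi,None,None,4,f'pics/w7{n}.png')
E
```

```text
clock: 12.42
eef_pos: [0.5764, 0.1421, 0.1304]
orientation: [-0.144, 0.693, 0.143, 0.692]
wrist_force: [-3.7, -3.7, 5.7]
opening: 0.0156
yaw 23.39 F [-3.7 -3.7  5.7] M [-0.8   1.1   0.25] [0.5764 0.1421 0.1304] j7 0.28 12.425
```

View pics/w7side.png

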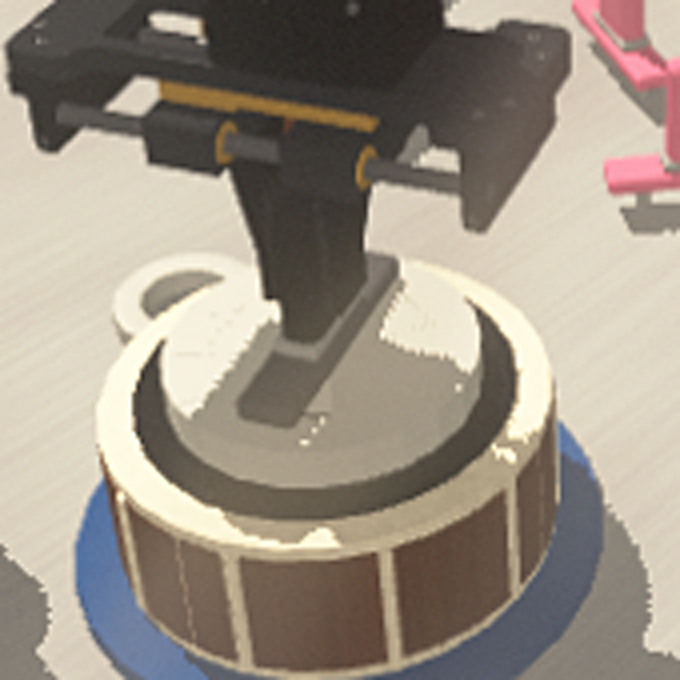

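The bar is following (side view, about (270,400) to (385,265) in the crop). I'll continue in small steps until the torque rises.

```bash
for k in 1; do python3 -m handwheel '[0,0,0,2,1,0,0,0,4,1,0,0,0,5,1]' 60 >/dev/null && python3 st.py; python3 -m handwheel '[0,0,0,2,1,0,0,0,3,1]' 60 >/dev/null && python3 st.py;  python3 -m handwheel '[0,0,0,2,1,0,0,0,3,1]' 60 >/dev/null && python3 st.py; done
```

```text
yaw 18.46 F [-3.6 -3.7  4.7] M [-0.8   1.1   0.28] [0.5764 0.1421 0.1304] j7 0.2 12.85
yaw 15.5 F [-2.2 -4.6  5.4] M [-0.92  1.04  0.85] [0.5764 0.1421 0.1304] j7 0.15 13.1
yaw 12.59 F [-4.  -4.8  5.4] M [-0.94  1.13  1.47] [0.5763 0.1423 0.1304] j7 0.1 13.35
```

Torque rose from 0.28 to 1.47 N m within 6°: this is the firm stop. I'll unwind the elastic load, look, and release.

```bash
python3 -m handwheel '[0,0,0,-2,1,0,0,0,-4,1,0,0,0,-4.5,1,0,0,0,-4.5,1]' 60 >/dev/null && python3 st.py; python3 -m handwheel '[0,0,0,0,2.2,0,0,0,0,2.6,0,0,0,0,3,0,0,0,0,4,0,0,0,0,5,0,0,0,0,5,0,0,0,0,5]' 20 && python3 st.py
```

```text
yaw 16.98 F [-3.  -3.8  5.5] M [-0.63  0.86  0.1 ] [0.5765 0.1425 0.1304] j7 0.17 13.85
clock: 14.72
eef_pos: [0.5763, 0.1431, 0.13]
orientation: [-0.105, 0.699, 0.105, 0.699]
wrist_force: [0.4, 0.1, -0.8]
opening: 0.0493
yaw 17.03 F [ 0.4  0.1 -0.8] M [-0.12  0.01 -0.06] [0.5763 0.1431 0.13  ] j7 0.17 14.725
```

Released with no residual force. I'll retract straight up, move clear and look.

```bash
python3 -m handwheel '[-1,0,0,0,5,-3,0,0,0,5,-6,0,0,0,5,-9,0,0,0,5,-12,0,0,0,5,-15,0,0,0,5,-15,0,0,0,5]' >/dev/null; python3 go.py .50 .0 .28 17; python3 st.py; python3 - <<'E'
from workcell import r, vision
from ov import *
for n,roi in(('side',(110,180,280,350)),('scene',(295,110,415,250))):
    c=vision.get_calibration(n);im=vision.capture(n);cv2.imwrite(f'pics/w8full{n}.png',im)
    draw(c,im,roi,None,None,4,f'pics/w8{n}.png')
E
```

```text
shift cm [  0.25 -11.41 -11.59] turn 0.02 yaw 17.02 tilt [ 0.004  0.002 -1.   ] F [-0.  -0.8 -0.6] op 0.0499 15.6 j7 [-0.88  0.27  0.7   1.49 -0.17  1.44  0.12]
yaw 17.02 F [-0.  -0.8 -0.6] M [-0.09  0.05 -0.03] [0.5774 0.143  0.2831] j7 0.12 15.6
```

View pics/w8side.png

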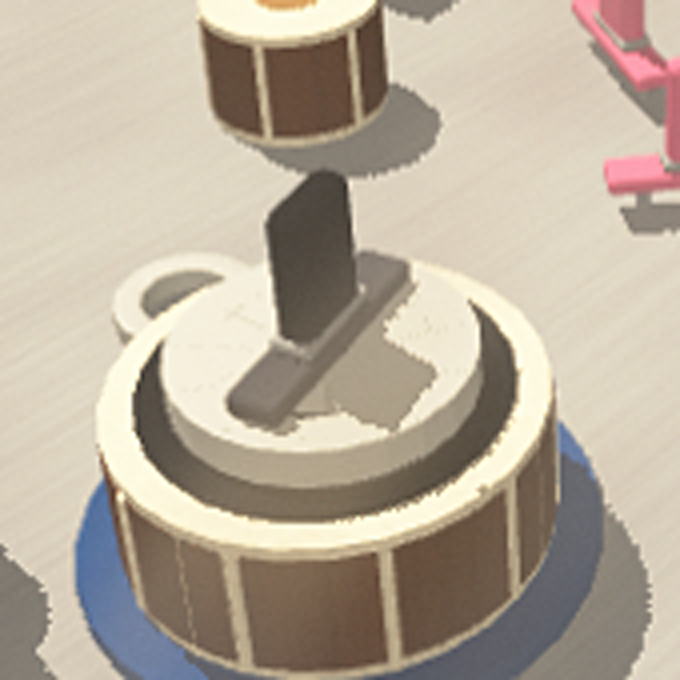

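View pics/w8scene.png

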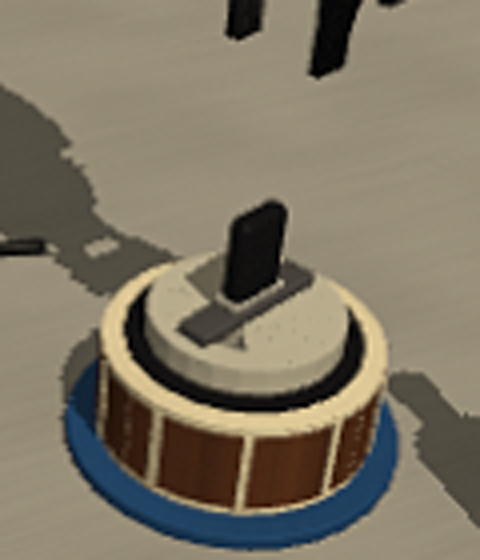

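View pics/w8fullside.png

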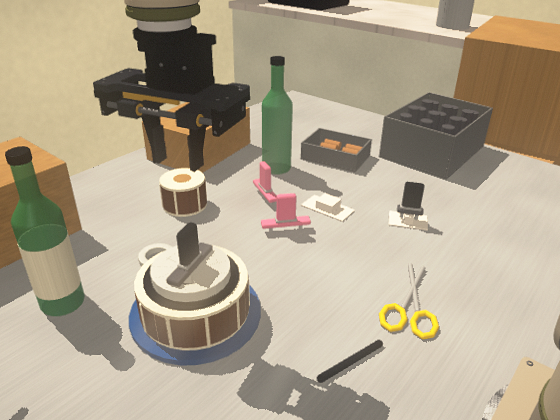

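```bash
python3 - <<'E'
from workcell import vision
from ov import *
import numpy as np
c=vision.get_calibration('side');im=cv2.imread('pics/w8fullside.png')
draw(c,im,(110,180,280,350),(.577,.1425,np.radians(-61.5)),(.577,.1425,.104,np.radians(-73)),4,'pics/w9.png')
E
```

```text
(no output)
```

View pics/w9.png

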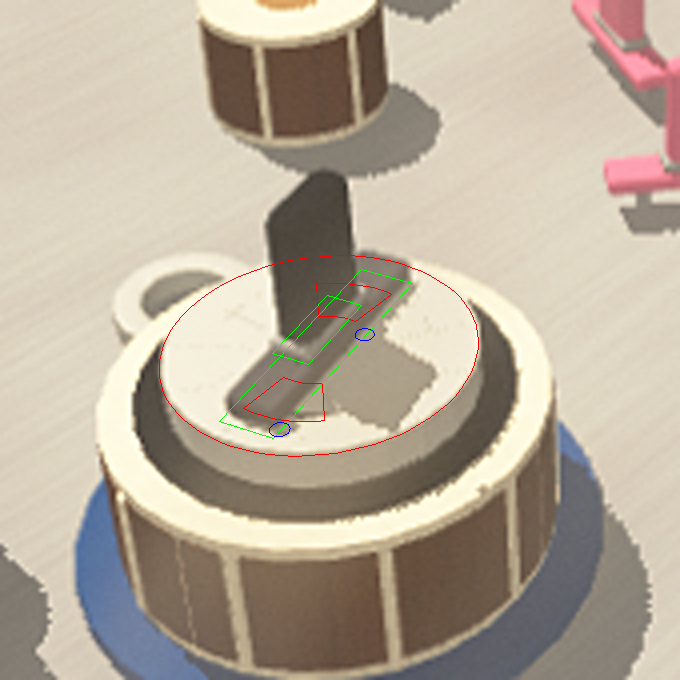

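The spanner stands seated in the ring with the bar flat on it. The uncovered hole edge at crop (310,415) matches a ring turned about 50° clockwise. The small spanner is on its rest at (412,205), and the arm is clear.

```bash
python3 -c "
from workcell import job;print(job.hand_in())"
```

```text
the job is handed in; nothing more can be done
None
```

The ring is turned to its stop, and I handed the job in at about 15.7 s of the 45 s allowed; `job.hand_in()` gives no verdict. I gripped the larger spanner by its handle, lowered both pins fully into the lock ring, and turned it clockwise. I then unwound the load, let go and moved the gripper straight up.

- **Pins in before turning:** the bar lay on the ring at the expected height (TCP z 0.1304 m against 0.1305 m), and the side picture showed it flat.
- **Locked:** the spanner turned about 61° in all. Turning moment held near 0.25 N m, then rose to 1.47 N m over the last 6°, which is the firm stop. The ring itself followed for about 50° (0.87 rad). I never read the joint angle directly; locking is inferred from the moment and from the hole edge seen beside the bar.
- **Final state:** the spanner stands in the ring, the small spanner is still on its rest, and the gripper is open above the spanner, touching nothing.
- **Disagreement:** the model outline sat about 1–2 mm off the side-camera image, which fits the stated calibration error. No check failed.

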